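# Stand up the fallen radio unit and hold its bind button

### The arm

A 6-joint arm with a two-finger parallel gripper is mounted at the origin on the work surface. World frame = base frame: x ahead of the robot, y to its left, z up, the work surface at z = 0. Lengths are in m, angles in rad, forces in N, time in s.
With the tool pointing down it reaches from about 0.225 to 0.725 m from the base axis. Payload 3.1 kg.
Tool frame: the origin (TCP) lies on the centre line of the jaws, within the pads' length; the fingertips stand 25 mm ahead of it and the grasp point (between the pads) lies 6 mm ahead of it; z points along the fingers, y is the line along which they close (so a half turn about z gives the same grasp; the last joint's range is limited). The gripper opens to 85 mm and grips with 20 to 120 N. Pads are 22 mm wide; open, the fingers measure 114 mm over their backs; the gripper's body (76 mm by 85 mm) begins 54 mm behind the grasp point. The pads swing forward as they close: fully open they stand 13 mm farther back than shut.
Start: joints at [-1.246, 0.048, 0.099, 1.622, 0, 1.443], TCP at [0.23, -0.472, 0.256] pointing down, gripper open.
Joint ranges: [-2.91, 2.91], [-0.99, 1.94], [-1.21, 1.42], [-2.12, 2.29], [-1.49, 1.47], [-3.14, 3.14]. Speed limits (rad/s): [2.79, 2.79, 3.14, 3.14, 3.14, 3.14].

### API

Orientations are given as a unit quaternion [w, x, y, z].
In Python, from bench import sense, optics, finish_job, models gives the robot as it stands. The module is installed in compiled form; this text tells all that it offers.
- The arm moves only by the shell command python3 -m pendant 'ROWS' [FORCE]. ROWS is a JSON object of lists of equal length, an entry for each row: "translation": the shift along the tool's x, y, z in m, a list of three; "dr": the turn, a rotation vector about the tool's x, y, z in degrees, a list of three; "fingers": the gripper command: -1 is fully open, 1 is shut, values between are in proportion. A call has 1 to 12 rows; each row shifts and turns the commanded pose from where the row before left it, along the tool's axes as they then stand; what a row does not reach is not made up. A row lasts 1/12 s, in which the tool goes at most 41.7 mm and 7.16 degrees, less where a joint would pass 70% of its speed; a pose out of reach is approached as far as the arm can. A call is refused whole if a number of a shift passes 0.0417 or a number of a turn 7.16, either way. A call with a gripper value outside its range is refused whole. The fingers move at their own pace and stop on an object; FORCE is the grip in N (left out, the last holds). Time passes only in rows, so rows that do not move let the fingers close. It gives the time, the measured TCP pose, the force, the opening and the grip force at its end, in the units of the state.
- sense(): the state, without advancing time (a new reading comes with each control period).
- optics.capture(name): name is "scene" or "top" or "wrist"; returns the picture (420x560x3 uint8, red, green, blue); there is no depth.
- optics.camera_model(name): a dict with "fx", "fy", "cx", "cy" (pixels), "k1" (the pictures are not rectified: a ray, as slopes to the right and down, at radius r is drawn at 1 + k1 r^2 times it, then the intrinsics apply), "R" (3x3) and "t" (3): a world point X has camera coordinates R X + t. Camera axes: x right, y down, z forward; pixel columns grow to the right and rows downward; lengths in m; the calibration is good to about 2 mm. A picture is of the moment at which its call begins: read the wrist's pose just before it. camera_model takes no time and is no camera call; for the wrist camera it gives the pose at the moment of the call.
- finish_job(): hands the job in; it is judged then, once.
Trained networks look in the newest picture that a camera, given by its name, has taken for a name from the list of things; names that differ only in an ending like _2 or _b are one class to them, and where a whole thing is asked for, a point or a joint stands for the part that bears it (a point fixed in the world has none). Each returns a list of dicts, best first, with "p" (0 to 1); they miss things now and then, are a little off and sometimes report something else, mostly with a low value. They report only what shows in the picture. A call takes as long as a camera call.
- models.find_in(camera, target): "position" ([column, row] as shares, 0 to 1, of the picture: columns of its width, rows of its height, amid what is visible of it).
The state is a dict: "clock": time; "joint_positions": joint angles; "joint_velocities": joint speeds; "tau": joint torques, N m; "position": TCP position; "tcp_rot": TCP orientation; "force": force on the tool from outside, world axes, zero at the start; "wrist_torque": the same for the moment, N m; "grip_width": opening from 0.0 (shut) to 1.0 (fully open); "grip_force": force on a finger pad.
Only numpy, scipy, OpenCV 4.12 (cv2) and the standard library are available. Lean on these libraries where they do the work, as an engineer would, in place of code of your own. Each camera call takes 0.05 s, during which the arm holds its last target. There are 200 camera calls.

### The job

The radio base unit has fallen on its side: first stand it upright on its steel foot on the bench and let go of it. Then take the long slim driver out of the wooden tool stand, put its shaft down through the hole in the unit's top and press the recessed button fully down, and finish while still gripping the driver and holding the button down, with the unit standing upright. Leave the stubby driver, the glue bottle, the battery pack and the propeller where they are.

Things in the scene. Friction and masses are not known exactly. Their poses are not given: they have to be found in the camera images.
- unit: The radio base unit, a loose block (0.45 kg): heavy dark steel foot plate (12 mm), black housing, grey top. Origin: centre of the foot's underside. Axes: x along its 60 mm depth, y its 46 mm width, z its 90 mm height, from foot to top. It starts lying on its +x face: z level, -x face up, upper side 60 mm above the bench.
- unit_center (a point): Centre of the unit, 45 mm from the foot's underside; axes as the unit's. The centre of mass is low, about 26 mm from the foot: tilted to within about 40 degrees of upright with its foot's edge on the bench, the unit rocks upright by itself.
- unit_hole (a point): Centre of the mouth of the round hole, 15 mm in diameter, in the unit's grey top face; axes as the unit's, z pointing out of the hole. From the unit's centre it lies at x = -12, y = 0, z = +45 mm. The top of the button (white, 11 mm in diameter) lies 25 mm below this mouth.
- bind (a joint): The recessed button's travel in m: 0 is up, 0.005 is fully down. A spring returns it; starting takes 1.5 N, fully down takes 5 N.
- stand: Fixed wooden tool stand, 56 mm (x) by 130 mm (y) by 62 mm high; the origin is the centre of its underside. Two upright 8 mm holes at y = -35 and +35 mm hold the two drivers, which stand upright with their handles' lower ends on the stand's top; which driver stands in which hole varies.
- driver: The long slim driver (60 g), loose, upright in the stand. The origin is the lower end of its handle, z points up along the handle. Black round handle 16 mm in diameter and 70 mm long, above a steel shaft 6 mm in diameter and 58 mm long.
- driver_handle (a point): Centre of the slim driver's handle, 35 mm above the handle's lower end.
- driver_tip (a point): Tip of the slim driver's shaft, 58 mm below the handle's lower end.
- stubby_handle (a point): Centre of the stubby driver's handle (bystander, loose): 28 mm in diameter, 42 mm long, with a shaft of only 20 mm below; stands in the stand's other hole.
- glue_mid (a point): Middle of the glue bottle (bystander, loose), white, 44 mm in diameter, 110 mm high, standing.
- pack_mid (a point): Middle of the battery pack (bystander, loose), a grey block 34 mm (x) by 100 mm (y) by 26 mm high, lying flat.
- propeller_mid (a point): Middle of the wooden propeller's hub (bystander, loose), lying flat; 200 mm long along its y, 24 mm wide, 14 mm high.

How it is judged:
By the outcome, as a careful person would: the job done as asked, in the order asked, and still so for the second after the job is handed in, while the arm keeps its last pose, push and grip.
It also fails if it takes over 61 s, if anything falls off the work surface, if the arm or the gripper's body presses on something with over 40 N, if the wrist force passes 120 N, or if a joint passes its speed limit or range.

## Working session

There is one attempt and no reset: what is moved stays moved. The work goes in short steps, Python scripts to look and compute and a shell command to move; the robot and the scene stay as the last step left them, time stands still between calls to the robot, and variables do not carry over. Pictures are saved under pics/ and viewed, at most 10 in all, crops included, and the job is handed in when it is done.

```bash
mkdir -p pics; cat > h.py <<'E'
import numpy as np, cv2
from scipy.spatial.transform import Rotation as Ro
from bench import sense, optics, models
def ray(cam,px):
    m=optics.camera_model(cam) if isinstance(cam,str) else cam
    d=np.array([(px[0]-m['cx'])/m['fx'],(px[1]-m['cy'])/m['fy']]); u=d.copy()
    for _ in range(20): u=d/(1+m['k1']*(u@u))
    R=np.array(m['R']);t=np.array(m['t'])
    return -R.T@t, R.T@np.array([u[0],u[1],1])
def at_z(cam,px,z):
    c,d=ray(cam,px); return c+d*(z-c[2])/d[2]
def proj(cam,X):
    m=optics.camera_model(cam) if isinstance(cam,str) else cam
    p=np.array(m['R'])@X+np.array(m['t']);u=p[:2]/p[2];u=u*(1+m['k1']*(u@u))
    return np.array([u[0]*m['fx']+m['cx'],u[1]*m['fy']+m['cy']])
def tri(obs):
    A=np.zeros((3,3));b=np.zeros(3)
    for cam,px in obs:
        c,d=ray(cam,px);d=d/np.linalg.norm(d);P=np.eye(3)-np.outer(d,d);A+=P;b+=P@c
    return np.linalg.solve(A,b)
def snap(cam,f):
    im=optics.capture(cam); cv2.imwrite('pics/'+f,im[:,:,::-1]); return im
def st():
    s=sense();R=Ro.from_quat(np.roll(s['tcp_rot'],-1)).as_matrix()
    return s,np.array(s['position']),R
E
python3 - <<'E'
from h import *
a=snap('scene','s0.png');b=snap('top','t0.png')
for n in ['unit','unit_hole','driver_handle','stubby_handle','stand','glue_mid','pack_mid','propeller_mid']:
    o=[]
    for c in ['scene','top']:
        r=models.find_in(c,n)
        if r: 
            p=np.array(r[0]['position'])*[560,420]; o.append((c,p)); print(n,c,p.round(),round(r[0]['p'],2))
    if len(o)==2: print('   ',tri(o).round(3))
s,p,R=st();print(s['clock'],p,R.round(3),s['grip_width'])
for c in ['scene','top']: print(ray(c,(280,210)))
E
```

```text
unit scene [247. 165.] 0.65
unit top [351. 214.] 0.59
    [ 0.576 -0.158  0.018]
unit_hole scene [249. 159.] 0.92
unit_hole top [351. 214.] 0.92
    [ 0.572 -0.153  0.038]
driver_handle scene [331. 211.] 0.55
stubby_handle scene [339. 247.] 0.53
stubby_handle top [193. 219.] 0.46
    [0.547 0.21  0.081]
stand scene [333. 252.] 0.57
stand top [210. 226.] 0.57
    [0.537 0.18  0.027]
glue_mid scene [221. 227.] 0.86
glue_mid top [275. 149.] 0.71
    [0.722 0.03  0.048]
pack_mid top [281. 246.] 0.82
propeller_mid scene [186. 177.] 0.69
propeller_mid top [369. 155.] 0.81
    [ 0.727 -0.206  0.   ]
0.9 [ 0.22966642 -0.47209811  0.25633521] [[ 0.899  0.437  0.   ]
 [ 0.437 -0.899 -0.   ]
 [-0.     0.    -1.   ]] 1.0009216443150144
(array([0.88824139, 0.60048461, 0.7253436 ]), array([-0.32411233, -0.60057405, -0.73098051]))
(array([0.44279754, 0.0371202 , 0.94606416]), array([ 0.147399  , -0.02323897, -0.98881303]))
```

View pics/s0.png

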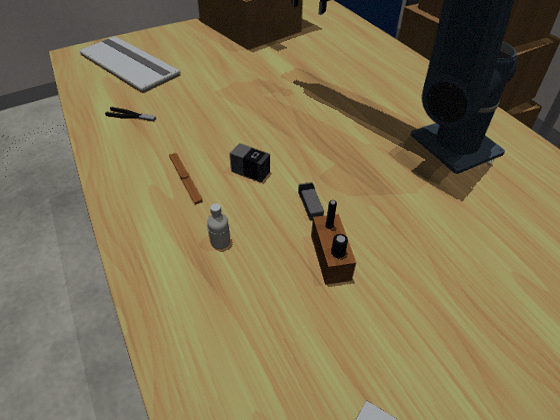

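View pics/t0.png

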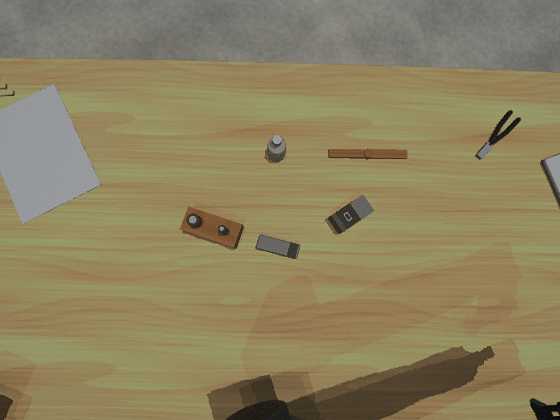

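The scene picture shows the unit at about (250,162), the slim driver at (331,211) and the stubby at (339,245). In the top picture the unit runs from (333,226) to (367,203), with a grey right end. I'll zoom in on the unit and stand.

```bash
python3 - <<'E'
import cv2,numpy as np
a=cv2.imread('pics/t0.png')[185:245,315:385];b=cv2.imread('pics/s0.png')[135:190,215:285]
c=cv2.imread('pics/t0.png')[195:255,175:245]
f=lambda x:cv2.convertScaleAbs(cv2.resize(x,(396,297),interpolation=cv2.INTER_CUBIC),alpha=1.8)
cv2.imwrite('pics/z0.png',np.vstack([np.hstack([f(a),f(b)]),np.hstack([f(c),f(c)*0])]))
E
```

```text
(no output)
```

View pics/z0.png

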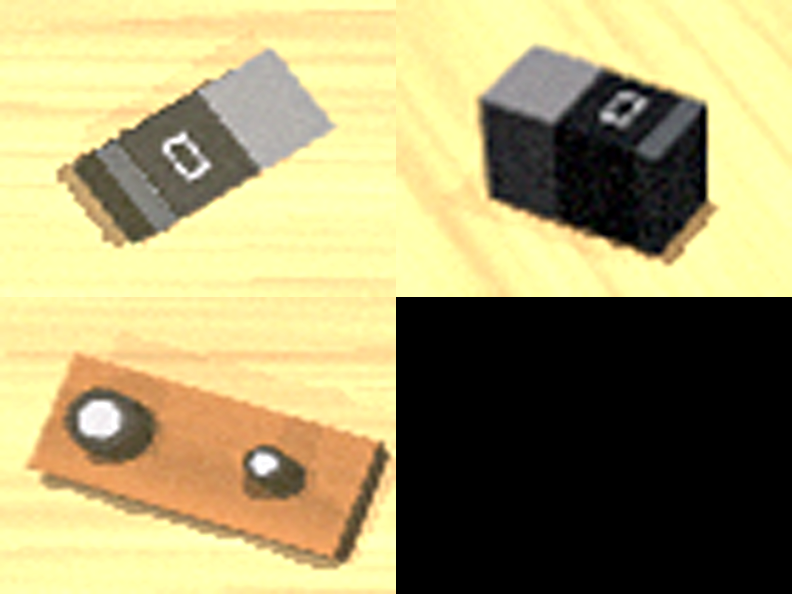

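The grey top is the right end (towards -y,+x), and the plain dark end is the foot. Now the pose numbers.

```bash
python3 - <<'E'
from h import *
q=[(362.7,194.7),(373.9,210.7),(338,233.9),(326.5,218.7)]
W=np.array([at_z('top',p,.06) for p in q]);print(W.round(4))
h=(W[0]+W[1]-W[2]-W[3])/2;print('len',np.linalg.norm(h),'az',np.degrees(np.arctan2(h[1],h[0])),'w',np.linalg.norm((W[0]+W[3]-W[1]-W[2])/2),'c',W.mean(0))
s,p,R=st();h/=np.linalg.norm(h);g=W.mean(0)+h*.018
print('grasp xy',g)
M=Ro.from_euler('z',98,degrees=True).as_matrix()@R
print('after yaw, tool shift',M.T@(np.r_[g[:2],.20]-p))
E
python3 -m pendant '{"translation":[[0,0,0],[0,0,0],[0,0,0],[0,0,0],[0,0,0],[0,0,0],[0,0,0]],"dr":[[0,0,-7],[0,0,-7],[0,0,-7],[0,0,-7],[0,0,-7],[0,0,-7],[0,0,-7]],"fingers":[-1,-1,-1,-1,-1,-1,-1]}'
```

```text
[[ 0.6139 -0.1756  0.06  ]
 [ 0.5766 -0.201   0.06  ]
 [ 0.5218 -0.1169  0.06  ]
 [ 0.5564 -0.0907  0.06  ]]
len 0.10149535222349895 az -56.383627242746655 w 0.04420792402651596 c [ 0.56715781 -0.14605868  0.06      ]
grasp xy [ 0.57712314 -0.16104842  0.06      ]
after yaw, tool shift [0.06402649 0.46192683 0.0563556 ]
clock: 1.48
position: [0.2297, -0.4721, 0.2564]
tcp_rot: [0.0, 0.792, 0.611, -0.0]
force: [0.6, -1.0, 0.5]
grip_width: 1.0
grip_force: 0.0
```

```bash
python3 -m pendant '{"translation":[[0,0,0],[0,0,0],[0,0,0],[0,0,0],[0,0,0],[0,0,0],[0,0,0]],"dr":[[0,0,-7],[0,0,-7],[0,0,-7],[0,0,-7],[0,0,-7],[0,0,-7],[0,0,-7]],"fingers":[-1,-1,-1,-1,-1,-1,-1]}' >/dev/null
python3 -m pendant '{"translation":[[0.005,0.038,0],[0.005,0.038,0],[0.005,0.038,0],[0.005,0.038,0],[0.005,0.038,0],[0.005,0.038,0],[0.005,0.038,0],[0.005,0.038,0],[0.005,0.038,0],[0.005,0.038,0],[0.005,0.038,0],[0.005,0.038,0]],"dr":[[0,0,0],[0,0,0],[0,0,0],[0,0,0],[0,0,0],[0,0,0],[0,0,0],[0,0,0],[0,0,0],[0,0,0],[0,0,0],[0,0,0]],"fingers":[-1,-1,-1,-1,-1,-1,-1,-1,-1,-1,-1,-1]}'
python3 -m pendant '{"translation":[[0,0,0],[0,0,0],[0,0,0]],"dr":[[0,0,0],[0,0,0],[0,0,0]],"fingers":[-1,-1,-1]}'
python3 - <<'E'
from h import *
m=optics.camera_model('wrist');im=snap('wrist','w1.png');s,p,R=st();print(p,R.round(3),s['joint_positions'])
im2=cv2.convertScaleAbs(im,alpha=1.6);cv2.imwrite('pics/w1.png',im2[:,:,::-1])
t=p+R@[0,0,.006];print('tcp axis at z .06 px',proj(m,np.r_[t[:2],.06]))
h=np.array([.553,-.833,0])
for X in [(.6139,-.1756),(.5766,-.201)]: print(proj(m,np.r_[X,.06]),proj(m,np.r_[X,.06]-h*.09))
E
```

```text
clock: 3.07
position: [0.5757, -0.1661, 0.2564]
tcp_rot: [0.0, 0.47, 0.883, -0.0]
force: [-0.3, -1.4, -0.6]
grip_width: 0.999
grip_force: 0.0
clock: 3.32
position: [0.5742, -0.1677, 0.2561]
tcp_rot: [-0.0, 0.47, 0.883, -0.0]
force: [0.2, -0.5, 0.7]
grip_width: 0.995
grip_force: 0.0
[ 0.57388228 -0.16833954  0.25638715] [[-0.558  0.83  -0.001]
 [ 0.83   0.558 -0.   ]
 [-0.    -0.001 -1.   ]] [-3.97126886e-01  2.43338895e-01  3.16608360e-01  1.64437012e+00
 -6.13134715e-04  5.81928038e-01]
tcp axis at z .06 px [278.02598053 195.41845682]
[303.82485055 220.07469185] [306.34302918 137.91356167]
[263.88096792 220.22779829] [263.3681565  138.10272874]
```

View pics/w1.png

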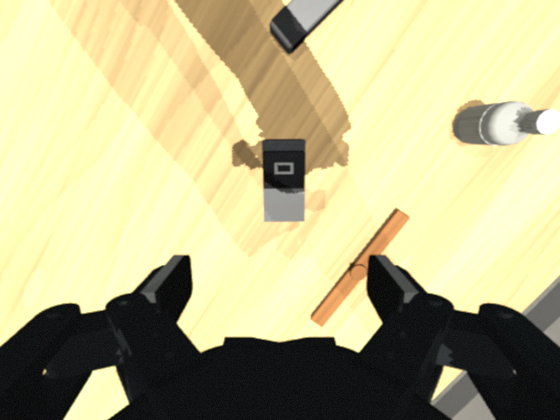

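The wrist view shows the unit upright in the picture at (264–304, 139–221), with the grey top towards the bottom. It matches my pose projection, so I'll descend and grip.

```bash
python3 -m pendant '{"translation":[[0,0.0065,0.025],[0,0,0.03],[0,0,0.03],[0,0,0.03],[0,0,0.03],[0,0,0.03],[0,0,0.02],[0,0,0.02],[0,0,0]],"dr":[[0,0,0],[0,0,0],[0,0,0],[0,0,0],[0,0,0],[0,0,0],[0,0,0],[0,0,0],[0,0,0]],"fingers":[-1,-1,-1,-1,-1,-1,-1,-1,-1]}' 
python3 -m pendant '{"translation":[[0,0,0],[0,0,0],[0,0,0],[0,0,0],[0,0,0],[0,0,0],[0,0,0],[0,0,0]],"dr":[[0,0,0],[0,0,0],[0,0,0],[0,0,0],[0,0,0],[0,0,0],[0,0,0],[0,0,0]],"fingers":[1,1,1,1,1,1,1,1]}' 80
```

```text
clock: 4.12
position: [0.5751, -0.1642, 0.0363]
tcp_rot: [-0.005, 0.471, 0.882, -0.001]
force: [-0.5, 0.3, -0.8]
grip_width: 1.001
grip_force: 0.0
clock: 4.78
position: [0.5814, -0.1657, 0.0444]
tcp_rot: [0.003, 0.47, 0.883, -0.001]
force: [-1.3, -2.5, 6.1]
grip_width: 0.527
grip_force: 83.3
```

```bash
python3 -m pendant '{"translation":[[0,0,-0.015],[0,0,-0.03],[0,0,-0.03],[0,0,-0.03],[0,0,0],[0,0,0],[0,0,0],[0,0,0],[0,0,0],[0,0,0]],"dr":[[0,0,0],[0,0,0],[0,0,0],[0,0,0],[0,0,-6],[0,0,-6],[0,0,-6],[0,0,-6],[0,0,-6],[0,0,0]],"fingers":[1,1,1,1,1,1,1,1,1,1]}'
python3 -m pendant '{"translation":[[0,0,0],[0,0,0],[0,0,0],[0,0,0],[0,0,0],[0,0,0],[0,0,0],[0,0,0],[0,0,0],[0,0,0]],"dr":[[0,-5,0],[0,-5,0],[0,-5,0],[0,-5,0],[0,-5,0],[0,-5,0],[0,-5,0],[0,-5,0],[0,-5,0],[0,-5,0]],"fingers":[1,1,1,1,1,1,1,1,1,1]}'
python3 -c "
from h import *
snap('scene','s2.png');s,p,R=st();print(p,R.round(3),np.round(s['joint_positions'],2))"
```

```text
clock: 5.62
position: [0.5793, -0.1635, 0.1449]
tcp_rot: [-0.001, 0.224, 0.974, 0.0]
force: [-0.5, 0.4, -5.8]
grip_width: 0.528
grip_force: 82.9
clock: 6.45
position: [0.5778, -0.1628, 0.1434]
tcp_rot: [0.411, 0.205, 0.883, -0.094]
force: [0.9, 0.7, -5.4]
grip_width: 0.529
grip_force: 83.2
[ 0.57236672 -0.16050319  0.13293649] [[-0.585  0.44   0.681]
 [ 0.287  0.898 -0.333]
 [-0.758  0.001 -0.652]] [-0.35 -0.51 -0.89  0.33 -0.08  0.07]
```

```bash
python3 -m pendant '{"translation":[[0,0,0],[0,0,0],[0,0,0],[0,0,0],[0,0,0],[0,0,0]],"dr":[[0,-5,0],[0,-5,0],[0,-5,0],[0,-5,0],[0,0,0],[0,0,0]],"fingers":[1,1,1,1,1,1]}'
python3 -c "
from h import *
s,p,R=st();print(p,R.round(3),np.round(s['joint_positions'],2))
im=snap('scene','s2.png');cv2.imwrite('pics/s2.png',cv2.convertScaleAbs(cv2.resize(im[60:260,140:480,::-1],(780,459)),alpha=1.8))"
```

```text
clock: 7.0
position: [0.5767, -0.1627, 0.1375]
tcp_rot: [0.552, 0.186, 0.803, -0.128]
force: [0.5, -0.5, -6.2]
grip_width: 0.533
grip_force: 83.4
[ 0.57669474 -0.16266173  0.13753431] [[-0.322  0.439  0.839]
 [ 0.157  0.898 -0.41 ]
 [-0.934 -0.    -0.358]] [-0.33 -0.54 -1.16 -0.25 -0.12  0.04]
```

View pics/s2.png

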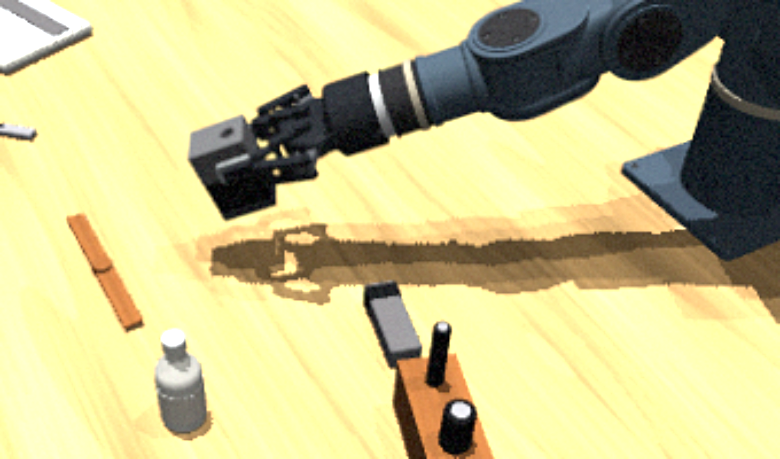

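The unit is held with its top hole visible at about (228,130) in the crop, tilted about 20° short of upright. Now I'll lower it.

```bash
python3 -m pendant '{"translation":[[0.0093,0,0.0036],[0.0093,0,0.0036],[0.0093,0,0.0036],[0.0093,0,0.0036],[0.0093,0,0.0036],[0,0,0],[0,0,0]],"dr":[[0,0,0],[0,0,0],[0,0,0],[0,0,0],[0,0,0],[0,0,0],[0,0,0]],"fingers":[1,1,1,1,1,1,1]}'
python3 -c "
from h import *
s,p,R=st();print(p,R.round(3),np.round(s['joint_positions'],2))"
```

```text
clock: 7.63
position: [0.5824, -0.1652, 0.0979]
tcp_rot: [0.559, 0.185, 0.798, -0.129]
force: [0.1, -0.2, -5.0]
grip_width: 0.529
grip_force: 83.4
[ 0.58240171 -0.16516108  0.09793137] [[-0.307  0.439  0.844]
 [ 0.151  0.898 -0.413]
 [-0.94   0.001 -0.342]] [-0.33 -0.35 -1.17 -0.47 -0.12  0.04]
```

```bash
python3 -m pendant '{"translation":[[0,0,0.005],[0,0,0.005],[0.002,0,0.005],[0,0,0],[0,0,0],[0,0,0],[0,0,0]],"dr":[[0,0,0],[0,0,0],[0,0,0],[0,-5,0],[0,-5,0],[0,0,0],[0,0,0]],"fingers":[1,1,1,1,1,1,1]}'
python3 -c "
from h import *
s,p,R=st();print(p,R.round(3),np.round(s['joint_positions'],2));print(p[2]-(R@[-.0635,0,0])[2]*-1+(R@[0,0,.0444])[2], p[2]+(R@[.0635,0,.0444])[2])"
```

```text
clock: 8.22
position: [0.5938, -0.1708, 0.0854]
tcp_rot: [0.609, 0.176, 0.76, -0.141]
force: [-1.3, -0.1, -6.9]
grip_width: 0.53
grip_force: 83.5
[ 0.59379195 -0.17076695  0.08541197] [[-0.196  0.439  0.877]
 [ 0.095  0.898 -0.429]
 [-0.976 -0.001 -0.218]] [-0.33 -0.06 -1.16 -0.88 -0.12  0.03]
0.13772435597855703 0.013769766105474451
```

```bash
python3 -m pendant '{"translation":[[0.005,0,0.001],[0.005,0,0.001],[0.001,0,0],[0,0,0],[0,0,0]],"dr":[[0,-3,0],[0,-3,0],[0,0,0],[0,0,0],[0,0,0]],"fingers":[1,1,1,1,1]}'
python3 -c "
from h import *
s,p,R=st();print(p,R.round(3),np.round(s['joint_positions'],2));print(p[2]+(R@[.0635,0,.0444])[2])"
```

```text
clock: 8.63
position: [0.5955, -0.1713, 0.0805]
tcp_rot: [0.652, 0.168, 0.724, -0.151]
force: [0.2, -0.0, -4.8]
grip_width: 0.532
grip_force: 83.6
[ 0.5955153  -0.17128276  0.08051458] [[-0.093  0.439  0.894]
 [ 0.046  0.898 -0.437]
 [-0.995  0.001 -0.104]] [-0.33  0.19 -1.13 -1.22 -0.12  0.01]
0.012757594315647575
```

Only 6° from upright. I'll tilt the rest and lower to contact.

```bash
python3 -m pendant '{"translation":[[0.003,0,0],[0.003,0,0],[0.002,0,0],[0,0,0],[0,0,0]],"dr":[[0,-3,0],[0,-2,0],[0,0,0],[0,0,0],[0,0,0]],"fingers":[1,1,1,1,1]}'
python3 -c "
from h import *
s,p,R=st();print(p,R[2].round(3),np.round(s['joint_positions'],2));print(p[2]+(R@[.0635,0,.0444])[2])"
python3 -m pendant '{"translation":[[0.002,0,0],[0.001,0,0],[0,0,0]],"dr":[[0,0,0],[0,0,0],[0,0,0]],"fingers":[1,1,1]}'
python3 -c "
from h import *
s,p,R=st();print(p,R[2].round(3),np.round(s['joint_positions'],2));print(p[2]+(R@[.0635,0,.0444])[2])"
```

```text
clock: 9.05
position: [0.5949, -0.171, 0.073]
tcp_rot: [0.684, 0.161, 0.694, -0.158]
force: [-0.1, -0.4, -5.7]
grip_width: 0.528
grip_force: 83.6
[ 0.59487375 -0.17099379  0.07301962] [-1.     0.001 -0.015] [-0.33  0.42 -1.08 -1.48 -0.12  0.  ]
0.008860230845431305
clock: 9.3
position: [0.5939, -0.1707, 0.0681]
tcp_rot: [0.683, 0.161, 0.695, -0.158]
force: [-0.0, -0.7, -5.8]
grip_width: 0.531
grip_force: 83.6
[ 0.59392619 -0.17068862  0.06807889] [-1.     0.    -0.017] [-0.33  0.43 -1.08 -1.5  -0.12  0.  ]
0.0038189130245716157
```

```bash
python3 -m pendant '{"translation":[[0.002,0,0],[0.001,0,0],[0,0,0],[0,0,0]],"dr":[[0,0,0],[0,0,0],[0,0,0],[0,0,0]],"fingers":[1,1,1,1]}'
```

```text
clock: 9.63
position: [0.5935, -0.1705, 0.0636]
tcp_rot: [0.682, 0.161, 0.696, -0.158]
force: [0.1, -0.2, -4.7]
grip_width: 0.526
grip_force: 83.5
```

```bash
python3 -m pendant '{"translation":[[0.001,0,0],[0.001,0,0],[0,0,0],[0,0,0]],"dr":[[0,0,0],[0,0,0],[0,0,0],[0,0,0]],"fingers":[1,1,1,1]}'
```

```text
clock: 9.97
position: [0.5937, -0.1707, 0.0632]
tcp_rot: [0.683, 0.161, 0.694, -0.158]
force: [-4.0, 1.3, 0.1]
grip_width: 0.533
grip_force: 83.7
```

Contact made, so I'll release, then back straight out along the tool's -z.

```bash
python3 -m pendant '{"translation":[[0,0,0],[0,0,0],[0,0,0],[0,0,0],[0,0,0],[0,0,0]],"dr":[[0,0,0],[0,0,0],[0,0,0],[0,0,0],[0,0,0],[0,0,0]],"fingers":[-0.4,-0.4,-0.7,-0.7,-0.7,-0.7]}'
python3 -c "
from h import *
s,p,R=st();print(p,R.round(3))
im=snap('scene','s3.png');cv2.imwrite('pics/s3.png',cv2.convertScaleAbs(cv2.resize(im[110:260,160:400,::-1],(780,488)),alpha=1.8))"
```

```text
clock: 10.47
position: [0.5937, -0.1706, 0.0622]
tcp_rot: [0.683, 0.161, 0.695, -0.158]
force: [0.5, 0.6, 0.1]
grip_width: 0.853
grip_force: 0.0
[ 0.59368543 -0.17062988  0.06218933] [[-0.016  0.439  0.898]
 [ 0.008  0.898 -0.439]
 [-1.     0.    -0.018]]
```

View pics/s3.png

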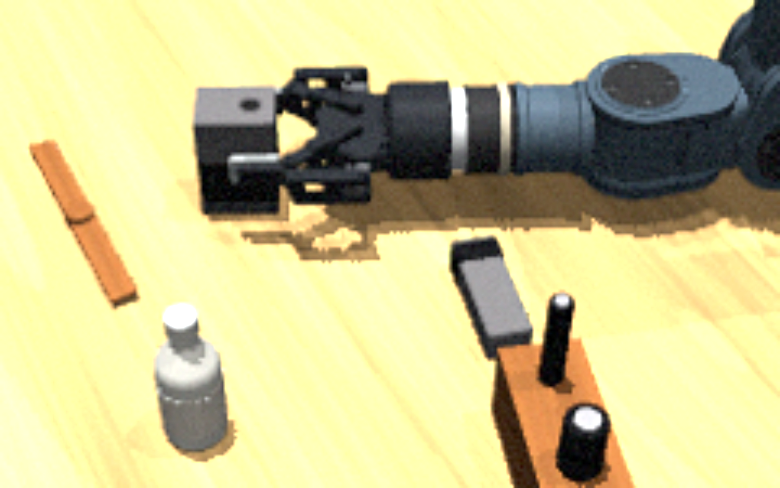

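The unit stands upright on its foot, with the hole at about (250,104) in the crop and the fingers open. Backing out.

```bash
python3 -m pendant '{"translation":[[0,0,-0.01],[0,0,-0.01],[0,0,-0.01],[0,0,-0.01],[0,0,0]],"dr":[[0,0,0],[0,0,0],[0,2,0],[0,2,0],[0,2,0]],"fingers":[-0.7,-0.7,-0.7,-0.7,-0.7]}'
python3 -c "
from h import *
s,p,R=st();print(p,R.round(3),np.round(s['joint_positions'],2))"
```

```text
clock: 10.93
position: [0.5586, -0.1526, 0.0609]
tcp_rot: [0.644, 0.169, 0.731, -0.149]
force: [-0.7, -0.2, 0.2]
grip_width: 0.849
grip_force: 0.0
[ 0.55856808 -0.15256448  0.06092972] [[-0.113  0.439  0.891]
 [ 0.055  0.898 -0.436]
 [-0.992 -0.    -0.126]] [-0.31  0.2  -1.21 -1.28 -0.14  0.02]
```

```bash
python3 -m pendant '{"translation":[[0,0,0],[0,0,0],[0,0,-0.008],[0,0,-0.01],[0,0,-0.015],[0,0,-0.02],[0,0,-0.02]],"dr":[[0,6,0],[0,6,0],[0,6,0],[0,6,0],[0,6,0],[0,6,0],[0,6,0]],"fingers":[-0.7,-0.7,-0.7,-0.7,-0.7,-0.7,-0.7]}'
python3 -c "
from h import *
s,p,R=st();print(p,R.round(3),np.round(s['joint_positions'],2),s['force'])"
```

```text
clock: 11.52
position: [0.5402, -0.1376, 0.0711]
tcp_rot: [0.463, 0.199, 0.857, -0.108]
force: [1.2, -0.1, -0.7]
grip_width: 0.853
grip_force: 0.0
[ 0.54017941 -0.13762162  0.071059  ] [[-0.492  0.441  0.751]
 [ 0.241  0.898 -0.369]
 [-0.837 -0.001 -0.547]] [-0.3  -0.58 -1.16  0.01 -0.13  0.08] [ 1.19964961 -0.05300186 -0.72283243]
```

```bash
python3 -m pendant '{"translation":[[0,0,-0.03],[0,0,-0.03],[0,0,-0.03],[0,0,-0.03],[0,0,-0.03],[0,0,0],[0,0,0],[0,0,0]],"dr":[[0,5,0],[0,5,0],[0,5,0],[0,5,0],[0,5,0],[0,5,0],[0,0,0],[0,0,0]],"fingers":[-0.7,-0.7,-0.7,-0.7,-0.7,-0.7,-0.7,-0.7]}'
python3 - <<'E'
from h import *
s,p,R=st();print(p,R.round(3),np.round(s['joint_positions'],2))
# tops from zoom: slim top center, stubby top center
sl=(175+263/5.657,195+(463-297)/4.95);sb=(175+99/5.657,195+(418-297)/4.95)
a=at_z('top',sl,.132);b=at_z('top',sb,.104);print(sl,sb,a,b,np.degrees(np.arctan2(*(b-a)[1::-1])),np.linalg.norm((b-a)[:2]))
optics.capture('top');optics.capture('scene')
for c in ['top','scene']:
  for n in ['unit_hole','driver_handle','driver_tip']:
    r=models.find_in(c,n)
    if r: print(c,n,np.array(r[0]['position'])*[560,420],r[0]['p'])
ph=[np.array((models.find_in(c,'unit_hole') or [{'position':[0,0]}])[0]['position'])*[560,420] for c in ['top','scene']]
print('hole',at_z('top',ph[0],.09),at_z('scene',ph[1],.09))
# rotation vector to down, keeping x horizontal heading
x=-R[:,2].copy();x[2]=0;x/=np.linalg.norm(x);T=np.c_[x,np.cross([0,0,-1],x),[0,0,-1]]
print(Ro.from_matrix(R.T@T).as_rotvec(degrees=True))
E
```

```text
clock: 12.18
position: [0.457, -0.0961, 0.1592]
tcp_rot: [0.253, 0.219, 0.941, -0.059]
force: [0.1, 0.3, -0.8]
grip_width: 0.852
grip_force: 0.0
[ 0.4569511  -0.09614451  0.15922144] [[-0.777  0.441  0.449]
 [ 0.381  0.897 -0.222]
 [-0.501 -0.001 -0.865]] [-0.3  -0.66 -0.75  0.97 -0.08  0.13]
(221.4910730068941, 228.53535353535352) (192.50044193035177, 219.44444444444446) [0.52313114 0.13962951 0.132     ] [0.54468766 0.20643333 0.104     ] 72.11594058610429 0.07019568296793238
top unit_hole [360.92  198.996] 0.83
top driver_handle [226.688 229.908] 0.4
scene unit_hole [236.096 153.384] 0.61
scene driver_handle [331.52  212.814] 0.66
scene driver_tip [329.896 212.814] 0.62
hole [ 0.59819632 -0.16419689  0.09      ] [ 0.61424733 -0.12938352  0.09      ]
[-2.34538999e-02  3.00614922e+01  8.73436189e-02]
```

```bash
python3 -m pendant '{"translation":[[0,0,-0.015],[0,0,-0.015],[0,0,-0.015],[0,0,-0.015],[0,0,-0.015],[0,0,0]],"dr":[[0,6,0],[0,6,0],[0,6,0],[0,6,0],[0,6,0],[0,0,0]],"fingers":[-0.7,-0.7,-0.7,-0.7,-0.7,-0.7]}' >/dev/null
python3 -m pendant '{"translation":[[0,0,0],[0,0,0],[0,0,0],[0,0,0],[0,0,0],[0,0,0],[0,0,0],[0,0,0],[0,0,0],[0,0,0],[0,0,0],[0,0,0]],"dr":[[0,0,6.85],[0,0,6.85],[0,0,6.85],[0,0,6.85],[0,0,6.85],[0,0,6.85],[0,0,6.85],[0,0,6.85],[0,0,6.85],[0,0,6.85],[0,0,6.85],[0,0,6.85]],"fingers":[-0.3,-0.3,-0.3,-0.3,-0.3,-0.3,-0.3,-0.3,-0.3,-0.3,-0.3,-0.3]}'
python3 -m pendant '{"translation":[[0,0,0],[0,0,0]],"dr":[[0,0,0],[0,0,0]],"fingers":[-0.3,-0.3]}' >/dev/null
python3 - <<'E'
from h import *
s,p,R=st();print(p,R.round(3),np.round(s['joint_positions'],2))
print(R.T@(np.array([.523,.1396,.25])-p))
x=R[:,0].copy();x[2]=0;x/=np.linalg.norm(x);T=np.c_[x,np.cross([0,0,-1],x),[0,0,-1]];print(Ro.from_matrix(R.T@T).as_rotvec(degrees=True))
E
```

```text
clock: 14.18
position: [0.4358, -0.0856, 0.2307]
tcp_rot: [0.002, 0.813, 0.583, 0.001]
force: [-1.0, -0.1, -0.1]
grip_width: 0.647
grip_force: 0.0
[ 0.43581512 -0.08566406  0.23082829] [[ 0.312  0.95   0.003]
 [ 0.95  -0.312 -0.002]
 [-0.001  0.003 -1.   ]] [-0.34 -0.17 -0.16  1.58 -0.    1.54]
[ 0.24120598  0.0126063  -0.01932382]
[1.84148367e-01 4.57300939e-02 7.34882209e-05]
```

```bash
python3 -m pendant '{"translation":[[0.03,0.0016,-0.003],[0.03,0.0016,-0.003],[0.03,0.0016,-0.003],[0.03,0.0016,-0.003],[0.03,0.0016,-0.003],[0.03,0.0016,-0.003],[0.03,0.0016,0],[0.03,0.0016,0],[0,0,0],[0,0,0],[0,0,0]],"dr":[[0,0,0],[0,0,0],[0,0,0],[0,0,0],[0,0,0],[0,0,0],[0,0,0],[0,0,0],[0,0,0],[0,0,0],[0,0,0]],"fingers":[-0.3,-0.3,-0.3,-0.3,-0.3,-0.3,-0.3,-0.3,-0.3,-0.3,-0.3]}' >/dev/null
python3 - <<'E'
from h import *
s,p,R=st();m=optics.camera_model('wrist');im=snap('wrist','w2.png');print(p,R.round(3))
cv2.imwrite('pics/w2.png',cv2.convertScaleAbs(im,alpha=1.6)[:,:,::-1])
for z in (.132,.062): print(proj(m,np.array([.523,.1396,z])), 'tcp',proj(m,np.r_[p[:2],z]))
print(models.find_in('wrist','driver_handle')[:2])
E
```

```text
[0.52359155 0.13767883 0.24870185] [[ 0.313  0.95   0.001]
 [ 0.95  -0.313 -0.002]
 [-0.001  0.002 -1.   ]]
[277.09508251 212.78547571] tcp [278.48207993 214.66711441]
[277.42877656 195.57959706] tcp [278.51444375 197.07657991]
[{'position': [0.4939, 0.496], 'p': 0.92}]
```

View pics/w2.png

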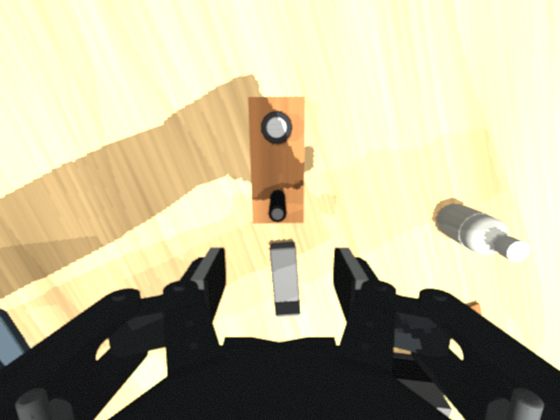

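The wrist view shows the slim driver (cap at about (278,212)) exactly where predicted, the stubby at (277,127), and the fingers clear on both sides.

```bash
python3 -m pendant '{"translation":[[0.0017,-0.0012,0.02],[0,0,0.025],[0,0,0.025],[0,0,0.025],[0,0,0.025],[0,0,0.023],[0,0,0],[0,0,0]],"dr":[[0,0,0],[0,0,0],[0,0,0],[0,0,0],[0,0,0],[0,0,0],[0,0,0],[0,0,0]],"fingers":[-0.3,-0.3,-0.3,-0.3,-0.3,-0.3,-0.3,-0.3]}'
python3 -m pendant '{"translation":[[0,0,0],[0,0,0],[0,0,0],[0,0,0],[0,0,0],[0,0,0],[0,0,0],[0,0,0],[0,0,0],[0,0,0]],"dr":[[0,0,0],[0,0,0],[0,0,0],[0,0,0],[0,0,0],[0,0,0],[0,0,0],[0,0,0],[0,0,0],[0,0,0]],"fingers":[1,1,1,1,1,1,1,1,1,1]}' 60
```

```text
clock: 16.03
position: [0.522, 0.1385, 0.1046]
tcp_rot: [0.0, 0.811, 0.585, -0.001]
force: [0.2, 0.5, 0.5]
grip_width: 0.65
grip_force: 0.0
clock: 16.87
position: [0.5245, 0.14, 0.1083]
tcp_rot: [0.002, 0.811, 0.585, 0.002]
force: [-1.7, 0.4, 6.9]
grip_width: 0.172
grip_force: 58.0
```

```bash
python3 -m pendant '{"translation":[[0,0,-0.01],[0,0,-0.015],[0,0,-0.02],[0,0,-0.02],[0,0,-0.02],[0,0,-0.02],[0,0,-0.02],[0,0,-0.02],[0,0,0],[0,0,0],[0,0,0]],"dr":[[0,0,0],[0,0,0],[0,0,0],[0,0,0],[0,0,0],[0,0,0],[0,0,0],[0,0,0],[0,0,0],[0,0,0],[0,0,0]],"fingers":[1,1,1,1,1,1,1,1,1,1,1]}'
python3 - <<'E'
from h import *
s,p,R=st();print(p,R.round(3),np.round(s['joint_positions'],2))
im=snap('top','t3.png');sc=snap('scene','s4.png')
f=lambda x,w,h:cv2.convertScaleAbs(cv2.resize(x[:,:,::-1],(w,h),interpolation=cv2.INTER_CUBIC),alpha=1.8)
# top crop 320..390 x 170..240 ; scene crop unit 215..285 x 130..190
cv2.imwrite('pics/z4.png',np.vstack([np.hstack([f(im[170:230,325:395],396,297),f(sc[130:190,205:275],396,297)]),f(sc[150:250,230:430],792,300)]))
for c in ['top','scene']:
  r=models.find_in(c,'unit_hole');print(c,[(np.array(q['position'])*[560,420],q['p']) for q in r][:2])
  if r:print(at_z(c,np.array(r[0]['position'])*[560,420],.09))
E
```

```text
clock: 17.78
position: [0.5233, 0.1399, 0.2503]
tcp_rot: [0.001, 0.811, 0.585, 0.0]
force: [-0.1, -0.6, -0.9]
grip_width: 0.167
grip_force: 58.3
[0.52326541 0.13986139 0.2502928 ] [[ 0.315  0.949  0.001]
 [ 0.949 -0.315 -0.001]
 [-0.001  0.001 -1.   ]] [ 0.14  0.09  0.13  1.61 -0.    2.03]
top [(array([361.984, 197.904]), 0.62)]
[ 0.60072579 -0.16665468  0.09      ]
scene [(array([234.696, 151.998]), 0.79)]
[ 0.6151482  -0.13559737  0.09      ]
```

View pics/z4.png

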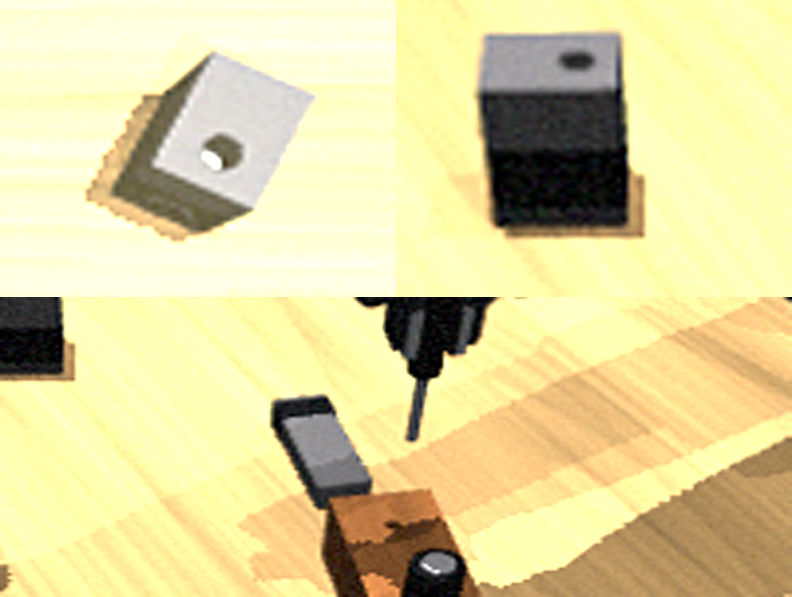

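The top crop shows the hole at (222,150), with the white button just visible. The scene crop shows it at (577,60). The driver is gripped, its shaft running from (425,380) to (412,438) in the lower crop.

```bash
python3 - <<'E'
from h import *
s,p,R=st()
a=(325+222/5.657,170+150/4.95);b=(205+181/5.657,130+60/4.95)
print(a,b,at_z('top',a,.09),at_z('scene',b,.09),tri([('top',a),('scene',b)]))
for z in (.204,.146):
  q=proj('scene',np.r_[p[:2],z]);print(q,(q-[230,150])*[3.96,3]+[0,297])
# top face corners in top crop
C=[(212,52),(314,97),(252,209),(152,166)]
W=np.array([at_z('top',(325+x/5.657,170+y/4.95),.09) for x,y in C]);print(W.round(4),W.mean(0))
e=(W[0]+W[1]-W[2]-W[3]);e/=np.linalg.norm(e);print('hole from corners',W.mean(0)-.012*e,e)
E
```

```text
(364.24341523775854, 200.3030303030303) (236.99575746862294, 142.12121212121212) [ 0.59534568 -0.17165448  0.09      ] [ 0.59527345 -0.16771692  0.09      ] [ 0.59486865 -0.17161061  0.08754502]
[336.76042021 174.25020718] [422.77126403 369.75062153]
[333.49471524 196.54005954] [409.83907236 436.62017862]
[[ 0.6407 -0.1686  0.09  ]
 [ 0.6205 -0.2092  0.09  ]
 [ 0.5685 -0.183   0.09  ]
 [ 0.5875 -0.1436  0.09  ]] [ 0.60431486 -0.17610879  0.09      ]
hole from corners [ 0.59352628 -0.17085461  0.09      ] [ 8.99048773e-01 -4.37848494e-01  9.49444354e-16]
```

```bash
python3 -m pendant '{"translation":[[-0.0227,0.0138,0],[-0.0227,0.0138,0],[-0.0227,0.0138,0],[-0.0227,0.0138,0],[-0.0227,0.0138,0],[-0.0227,0.0138,0],[-0.0227,0.0138,0],[-0.0227,0.0138,0],[-0.0227,0.0138,0],[-0.0227,0.0138,0],[-0.0227,0.0138,0],[-0.0227,0.0138,0]],"dr":[[0,0,0],[0,0,0],[0,0,0],[0,0,0],[0,0,0],[0,0,0],[0,0,0],[0,0,0],[0,0,0],[0,0,0],[0,0,0],[0,0,0]],"fingers":[1,1,1,1,1,1,1,1,1,1,1,1]}' >/dev/null
python3 -m pendant '{"translation":[[0,0,0.01],[0,0,0.01],[0,0,0.015],[0,0,0],[0,0,0],[0,0,0]],"dr":[[0,0,0],[0,0,0],[0,0,0],[0,0,0],[0,0,0],[0,0,0]],"fingers":[1,1,1,1,1,1]}'
python3 - <<'E'
from h import *
s,p,R=st();print(p,R.round(3))
print('to go (tool)',R.T@(np.array([.595,-.171,p[2]])-p))
m=optics.camera_model('wrist');w=snap('wrist','w5.png');im=snap('scene','s5.png')
f=lambda x,w,h:cv2.convertScaleAbs(cv2.resize(x[:,:,::-1],(w,h),interpolation=cv2.INTER_CUBIC),alpha=1.8)
tip=p+R@[0,0,.1043]
print('tip',tip,proj('scene',tip),'hole',proj('scene',np.array([.595,-.171,.09])),proj(m,tip),proj(m,np.array([.595,-.171,.09])))
cv2.imwrite('pics/z5.png',np.vstack([f(im[90:170,180:320],770,440)]))
E
```

```text
clock: 19.48
position: [0.5944, -0.1698, 0.2162]
tcp_rot: [0.001, 0.811, 0.586, 0.0]
force: [-0.3, -0.4, -0.2]
grip_width: 0.175
grip_force: 58.4
[ 0.59443512 -0.16978205  0.21621906] [[ 0.314  0.949  0.001]
 [ 0.949 -0.314 -0.001]
 [-0.     0.001 -1.   ]]
to go (tool) [-9.79009364e-04  9.18714435e-04  1.24997230e-06]
tip [ 0.59452335 -0.16984817  0.11191912] [236.38554362 134.23973861] hole [236.55899241 141.34400702] [278.67042086 219.03505967] [279.61971941 212.96160187]
```

View pics/z5.png

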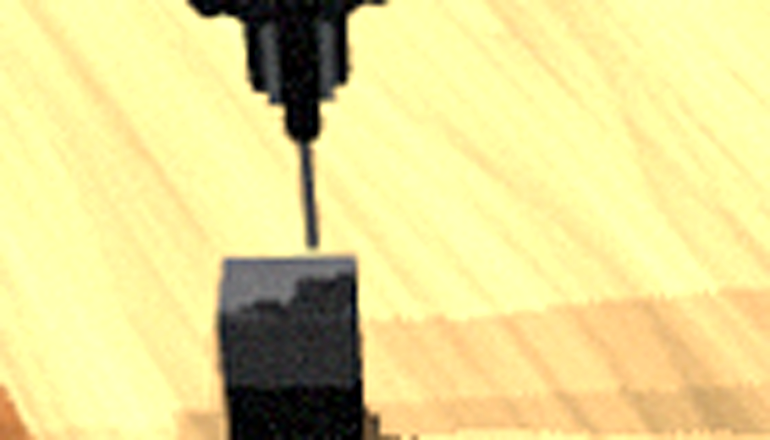

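The tip is at crop (313,247), i.e. scene pixel (236.9,134.9), which matches the prediction directly above the hole. A small correction, then I'll descend into the mouth.

```bash
python3 -m pendant '{"translation":[[-0.001,0.001,0.006],[0,0,0.006],[0,0,0.006],[0,0,0.006],[0,0,0.006],[0,0,0],[0,0,0]],"dr":[[0,0,0],[0,0,0],[0,0,0],[0,0,0],[0,0,0],[0,0,0],[0,0,0]],"fingers":[1,1,1,1,1,1,1]}'
```

```text
clock: 20.17
position: [0.5949, -0.172, 0.1853]
tcp_rot: [0.0, 0.811, 0.585, -0.0]
force: [0.8, -0.1, -0.9]
grip_width: 0.171
grip_force: 58.4
```

The tip is about 9 mm below the mouth without contact, so it is in the hole.

```bash
python3 -m pendant '{"translation":[[0,0,0.006],[0,0,0.006],[0,0,0.003],[0,0,0.002],[0,0,0],[0,0,0],[0,0,0]],"dr":[[0,0,0],[0,0,0],[0,0,0],[0,0,0],[0,0,0],[0,0,0],[0,0,0]],"fingers":[1,1,1,1,1,1,1]}' 80
```

```text
clock: 20.75
position: [0.5956, -0.1723, 0.1696]
tcp_rot: [0.001, 0.811, 0.585, 0.0]
force: [-0.7, -0.9, -0.7]
grip_width: 0.165
grip_force: 77.6
```

```bash
python3 -m pendant '{"translation":[[0,0,0.002],[0,0,0.002],[0,0,0],[0,0,0],[0,0,0]],"dr":[[0,0,0],[0,0,0],[0,0,0],[0,0,0],[0,0,0]],"fingers":[1,1,1,1,1]}'
```

```text
clock: 21.17
position: [0.5958, -0.1723, 0.1661]
tcp_rot: [0.001, 0.811, 0.585, 0.001]
force: [-0.5, -0.1, 3.3]
grip_width: 0.167
grip_force: 77.8
```

```bash
python3 -m pendant '{"translation":[[0,0,0.0015],[0,0,0.0015],[0,0,0],[0,0,0],[0,0,0]],"dr":[[0,0,0],[0,0,0],[0,0,0],[0,0,0],[0,0,0]],"fingers":[1,1,1,1,1]}'
```

```text
clock: 21.58
position: [0.5959, -0.1724, 0.1641]
tcp_rot: [0.002, 0.811, 0.585, 0.001]
force: [-1.1, 0.5, 7.6]
grip_width: 0.165
grip_force: 78.9
```

```bash
python3 -m pendant '{"translation":[[0,0,0.001],[0,0,0.001],[0,0,0],[0,0,0],[0,0,0]],"dr":[[0,0,0],[0,0,0],[0,0,0],[0,0,0],[0,0,0]],"fingers":[1,1,1,1,1]}'
```

```text
clock: 22.0
position: [0.596, -0.1724, 0.1639]
tcp_rot: [0.003, 0.811, 0.585, 0.001]
force: [-3.0, 1.9, 12.5]
grip_width: 0.171
grip_force: 79.6
```

The force climbs while the position has stalled, so the button has bottomed out. I'll hold briefly and check.

```bash
python3 -m pendant '{"translation":[[0,0,0],[0,0,0],[0,0,0],[0,0,0],[0,0,0],[0,0,0]],"dr":[[0,0,0],[0,0,0],[0,0,0],[0,0,0],[0,0,0],[0,0,0]],"fingers":[1,1,1,1,1,1]}'
python3 -c "
from h import *
im=snap('scene','s6.png');cv2.imwrite('pics/s6.png',cv2.convertScaleAbs(cv2.resize(im[90:290,140:400,::-1],(780,600)),alpha=1.8))"
```

```text
clock: 22.5
position: [0.596, -0.1724, 0.1639]
tcp_rot: [0.003, 0.811, 0.585, 0.001]
force: [-3.2, 0.7, 12.2]
grip_width: 0.166
grip_force: 79.6
```

View pics/s6.png

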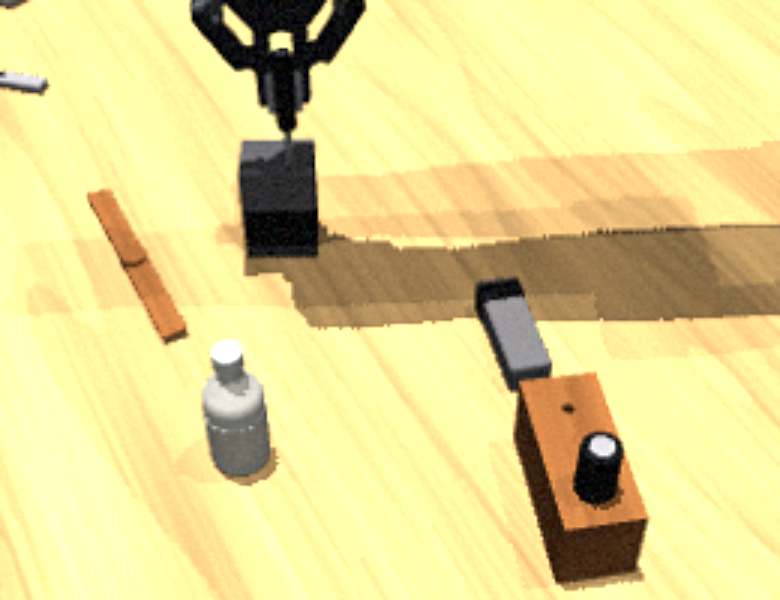

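The unit stands upright with the driver's shaft in its hole at (288,150), and the bystanders are where they were. The push holds steady at 12 N, so I'm handing in.

```bash
python3 -c "
from bench import finish_job
print(finish_job())"
```

```text
the job is handed in; nothing more can be done
None
```

I handed the job in at about 22.5 s: the unit stands upright on its foot, and the gripped slim driver holds the button down with a steady 12 N push (fully down needs 5 N). The other items look unmoved in the last picture.

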